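Set the air selector to green and lock it

TASK

Switch the air box on the bench over to its green outlet: turn the black pointer knob until it clicks in at the green stud. Then lock the setting: with the red lever standing up, turn the lever bolt clockwise until it is snug, and only then fold the lever down flat. Leave the things lying round the box where they are.

Things in the scene. Friction and masses are not known exactly. Their poses are not given: they have to be found in the camera images.
- air_box: Fixed grey control box, 150 (x) x 270 (y) x 60 mm high, with an aluminium top plate; origin under its centre on the bench, x towards the side with the three brass outlets, y along its length towards the knob. Knob axis at (0, +65) mm, lever bolt axis at (0, -75) mm in its frame. A flat steel strap (20 mm wide, top 10 mm above the plate) joins the bolt to the knob's rim; nothing else on the top but the knob, bolt and studs stands over 5 mm.
- knob_grip (a point): Point on the axis of the selector knob, 34 mm above the box top (12 mm below the knob's top), a good height for the grasp. x points along the pointer. The knob is a black upright bar grip 50 mm long, 14 mm thick and from 6 to 46 mm above the box top, on a disc of 64 mm diameter; grasp it across its 14 mm, fingertips 12 mm or more above the box top so that they clear the strap.
- pointer (a point): The pointer's tip carried out to 50 mm from the knob axis, on the circle of the stud centres: the white line on the top and one end of the black bar points here. The knob clicks in every 30 degrees (five positions, over 120 degrees, a spring detent that takes about 0.1 N m to leave and pulls in from within about 10 degrees); it starts at or near one of the first two positions, which have no stud, and turns clockwise seen from above to the studs.
- selector (a joint): Angle of the knob, rad, growing clockwise seen from above; clicks at 0, 0.524, 1.047, 1.571 and 2.094, of which the last three have studs (red, yellow and green in any order).
- green_stud_top (a point): Centre of the green stud, 15 mm across, 4 mm high, on the box top 50 mm from the knob axis.
- red_stud_top (a point): Centre of the red stud, of the same size.
- yellow_stud_top (a point): Centre of the yellow stud, of the same size.
- lever_hinge (a point): Point on the bolt axis, at the pin on which the lever folds, 27 mm above the box top when snug (up to 4 mm more before). The bolt's steel fork round it is 34 mm wide and stands 6 mm above it. x runs along the pin, across the lever's width; the lever folds towards -y of this frame.
- lever_end (a point): Free end of the red lever, 74 mm from the pin. The lever is a paddle 22 mm wide and 9 mm thick that begins as good as upright; grasped from above across its 9 mm, it turns the bolt.
- bolt (a joint): Angle of the lever bolt, rad, growing clockwise seen from above as it screws in (10 mm a turn, sinking a little as it goes, about 0.04 N m); 2.4 is snug, a firm stop. There the lever folds away from the knob, towards -y of the box.
- lever (a joint): Angle of the lever, rad: 0 upright (a stop), 1.571 folded down flat (a stop). It is stiff and stays where it is left; about 1 N at its end moves it.
- block_centre (a point): Centre of a loose brown sanding block, 61x81x28 mm, beside the knob end of the box: leave alone.
- screwdriver_centre (a point): Centre of a loose screwdriver with an orange handle, 198 mm long, 29 mm thick, behind the box: leave alone.
- filter_centre (a point): Centre of a loose round grey and purple filter cartridge, 81 mm across, 33 mm high, beside the bolt end of the box: leave alone.

How it is judged:
By the outcome, as a careful person would: the job done as asked, in the order asked, and still so for the second after the job is handed in, with the robot touching nothing.
It also fails if it takes over 58 s, if anything falls off the work surface, if the arm or the gripper's body presses on something with over 40 N, if the wrist force passes 120 N, or if a joint passes its speed limit or range.

ROBOT

A 6-joint arm with a two-finger parallel gripper is mounted at the origin on a cart in front of the work surface, level with it; the furniture and walls round the work are solid. World frame = base frame: x ahead of the robot, y to its left, z up, the work surface at z = 0. Lengths are in m, angles in degrees, forces in N, time in s.
With the tool pointing down it reaches from about 0.25 to 0.725 m from the base axis. Payload 9.7 kg.
Tool frame: the origin (TCP) lies midway between the tips of the shut fingers; the grasp point (between the pads) lies 19 mm behind it (bot.grasp_offset is the distance from the TCP to the grasp point, in m); z points along the fingers, x is the direction in which the jaws open and shut, and the axes are right-handed (so a half turn about z gives the same grasp; the last joint's range is limited). The gripper opens to 85 mm and grips with 20 to 120 N. Pads are 22 mm wide; open, the fingers measure 114 mm over their backs; the gripper's body (76 mm by 85 mm) begins 54 mm behind the grasp point. The pads swing forward as they close: fully open they stand 13 mm farther back than shut.
Start: joints at [-66.75, 4.979, 10.078, 95.1, 0, 90], TCP at [0.217, -0.505, 0.231] pointing down, gripper open.
Joint ranges: [-179.16, 179.16], [-48.56, 103.87], [-65.8, 70.77], [-126.05, 130.52], [-82.76, 87.17], [-180, 180]. Speed limits (degrees/s): [127.2, 127.2, 147.25, 180, 180, 180].

INTERFACE

Orientations are given as [roll, pitch, yaw] about the fixed x, y, z axes, in that order (R = Rz(yaw) Ry(pitch) Rx(roll)).
In Python, from workcell import bot gives the robot as it stands.
- The arm moves only by the tool send_rows, never from a script. Its argument "targets" is a list of rows, each a list of 5 numbers: the closure, from 0 (fully open) to 1 (shut), then the shift along the world's x, y, z in mm, then the turn about the world's z in degrees. A call has 1 to 10 rows; each row is the pose to reach, as a shift and turn from the pose commanded when the call began; what a row does not reach only later rows make up. A row lasts 1/8 s, in which the tool goes at most 62.5 mm and 10.7 degrees, less where a joint would pass 70% of its speed; a pose out of reach is approached as far as the arm can. A call with a gripper value outside its range is refused whole. The fingers move at their own pace and stop on an object; "squeeze" is the grip in N (left out, the last holds). Time passes only in rows, so rows that repeat a pose let the fingers close. It gives the time, the measured TCP pose, the force and the opening at its end, in the units of the state.
- bot.get_obs(): the state, without advancing time (a new reading comes with each control period).
- bot.camera(name): name is "side" or "top"; returns a dict with "pixels" (480x640x3 uint8, red, green, blue), "intrinsics" (3x3 intrinsics, pixels), "view" (4x4, takes a point from world to camera coordinates). Camera axes: x right, y down, z forward; pixel columns grow to the right and rows downward; lengths in m; the calibration is good to about 2 mm. A picture is of the moment at which its call begins. There is no depth.
- bot.job_done(): hands the job in, once; it reports no verdict.
The state is a dict: "time": time; "q": joint angles; "qd": joint speeds; "joint_efforts": joint torques, N m; "ee_pos": TCP position; "tcp_rot": TCP orientation; "wrist_force": force on the tool from outside, world axes, zero at the start; "torque": the same for the moment, N m; "opening": finger opening in m.
Only numpy, scipy, OpenCV 4.12 (cv2) and the standard library are available. Lean on these libraries where they do the work, as an engineer would, in place of code of your own. Each camera call takes 0.05 s, during which the arm holds its last target.

## Working session

There is one attempt and no reset: what is moved stays moved. The work goes in short steps, Python scripts to look and compute and a tool call to move; the robot and the scene stay as the last step left them, time stands still between calls to the robot, and variables do not carry over. Pictures are saved under pics/ and viewed, and the job is handed in when it is done.

Besides the shell and the picture viewer there is one more tool, called after "Call:" by a JSON object that holds its "fn" and its "kwargs", one argument or row to a line. send_rows: Moves the arm, as the interface text tells. Its arguments: {"type":"object","properties":{"targets":{"type":"array","items":{"type":"array","items":{"type":"number"}}},"squeeze":{"type":"number"}},"required":["targets"]}

```bash
ls; mkdir -p pics
python3 - <<'E'
from workcell import bot
import cv2
o=bot.get_obs()
for k,v in o.items(): print(k,v)
for n in("side","top"):
    c=bot.camera(n); cv2.imwrite(f"pics/{n}0.png",c["pixels"][:,:,::-1]); print(n,c["intrinsics"],c["view"])
print(bot.grasp_offset)
E
```

```text
pics
time 0.0
q [-6.67494263e+01  5.01147031e+00  1.00338823e+01  9.50991505e+01
 -1.36088067e-04  9.00002783e+01]
qd [ 0.0529872   0.00953243 -0.03452483  0.04881493 -0.04590978  0.0684791 ]
joint_efforts [-5.83019810e-04 -5.20383596e+01  4.64808977e+01  1.58467039e-02
 -1.03015370e-04  4.41797340e-06]
ee_pos [ 0.21702301 -0.50512251  0.23057439]
tcp_rot [ 1.79999864e+02  7.67385148e-02 -6.67497047e+01]
wrist_force [-0.02870046 -0.39260372 -0.18123618]
torque [ 0.00230099 -0.02017428  0.02898613]
opening 0.08556563096312693
side [[456.87735331   0.         321.17398202]
 [  0.         456.87735331 242.7037983 ]
 [  0.           0.           1.        ]] [[-0.97277765 -0.2317201  -0.00307079  0.64048683]
 [-0.09502628  0.41094282 -0.9066951   0.17096651]
 [ 0.2113614  -0.88172093 -0.42177549  1.00581862]
 [ 0.          0.          0.          1.        ]]
top [[547.7302873    0.         331.50756573]
 [  0.         547.7302873  242.30563633]
 [  0.           0.           1.        ]] [[-0.02109131 -0.99954427  0.02159628  0.01459095]
 [-0.98933346  0.01775198 -0.14458274  0.63123184]
 [ 0.14413348 -0.02441536 -0.98925701  1.07948885]
 [ 0.          0.          0.          1.        ]]
0.0187
```

View pics/top0.png

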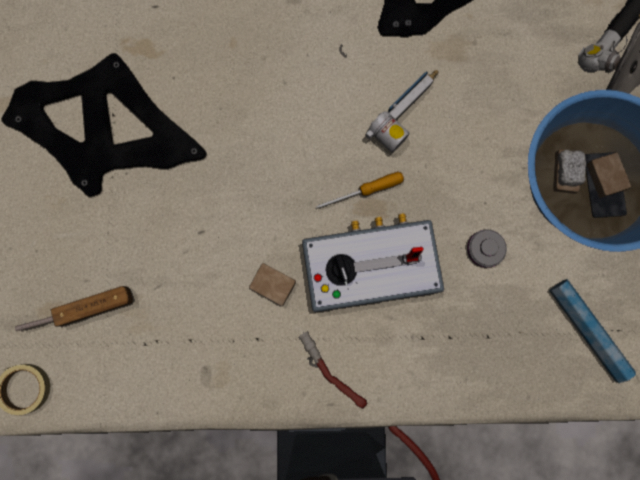

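View pics/side0.png

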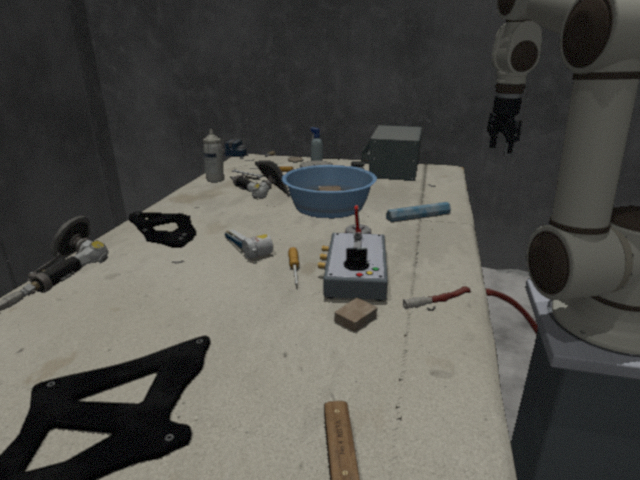

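Run:
```python
import cv2
a=cv2.imread("pics/top0.png")
cv2.imwrite("pics/topc.png",cv2.resize(a[210:320,295:450],None,fx=5,fy=5,interpolation=cv2.INTER_CUBIC))
a=cv2.imread("pics/side0.png")
cv2.imwrite("pics/sidec.png",cv2.resize(a[195:310,310:400],None,fx=5,fy=5,interpolation=cv2.INTER_CUBIC))
```

```text
(no output)
```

View pics/topc.png

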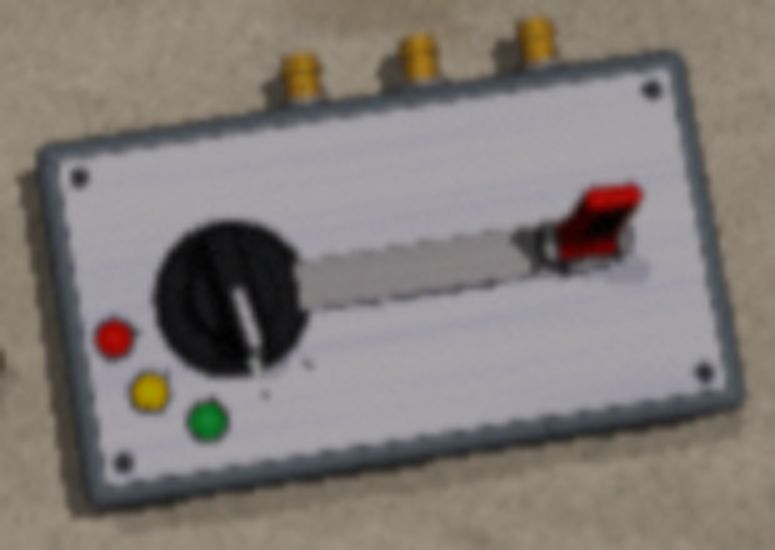

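View pics/sidec.png

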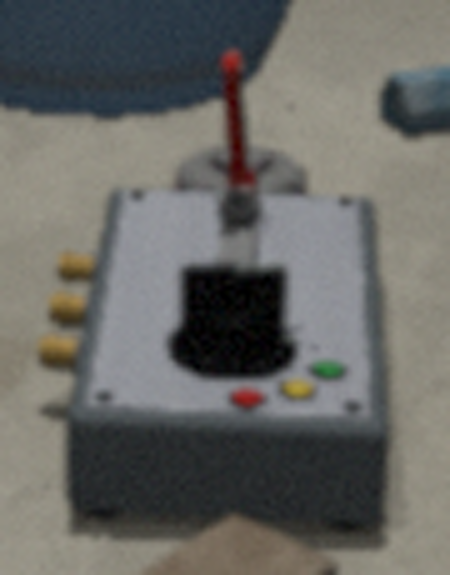

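```bash
cat > h.py <<'E'
import numpy as np, json
K=dict(top=np.array([[547.7302873,0,331.50756573],[0,547.7302873,242.30563633],[0,0,1]]),side=np.array([[456.87735331,0,321.17398202],[0,456.87735331,242.7037983],[0,0,1]]))
V=dict(side=np.array([[-0.97277765,-0.2317201,-0.00307079,0.64048683],[-0.09502628,0.41094282,-0.9066951,0.17096651],[0.2113614,-0.88172093,-0.42177549,1.00581862]]),
top=np.array([[-0.02109131,-0.99954427,0.02159628,0.01459095],[-0.98933346,0.01775198,-0.14458274,0.63123184],[0.14413348,-0.02441536,-0.98925701,1.07948885]]))
def at(n,u,v,z):
    R=V[n][:,:3];t=V[n][:,3];c=-R.T@t;d=R.T@np.linalg.inv(K[n])@[u,v,1];return c+d*(z-c[2])/d[2]
def proj(n,p):
    q=K[n]@(V[n][:,:3]@np.asarray(p)+V[n][:,3]);return q[:2]/q[2]
def tri(a,b):
    A=[];B=[]
    for n,(u,v) in (("top",a),("side",b)):
        P=K[n]@V[n]
        for w,i in((u,0),(v,1)):
            A.append(w*P[2,:3]-P[i,:3]);B.append(P[i,3]-w*P[2,3])
    return np.linalg.lstsq(np.array(A),np.array(B),rcond=None)[0]
E
python3 - <<'E'
from h import *
T=lambda x,y,z:at("top",295+x/5,210+y/5,z)
S=lambda x,y,z:at("side",310+x/5,195+y/5,z)
cs=[(45,150),(680,55),(742,400),(95,505)]
# order: (+x,+y),(+x,-y),(-x,-y),(-x,+y)
loc=np.array([(75,135),(75,-135),(-75,-135),(-75,135)])/1000
W=np.array([T(*c,.06)[:2] for c in cs]);print(W.round(4))
def fit(loc,W):
    lc=loc-loc.mean(0);wc=W-W.mean(0);a=np.arctan2((lc[:,0]*wc[:,1]-lc[:,1]*wc[:,0]).sum(),(lc*wc).sum())
    R=np.array([[np.cos(a),-np.sin(a)],[np.sin(a),np.cos(a)]]);t=W.mean(0)-R@loc.mean(0)
    print("yaw",np.degrees(a),t,((W-t-loc@R.T)*1e3).round(1).tolist());return R,t
R,t=fit(loc,W)
k=R@[0,.065]+t;b=R@[0,-.075]+t
print("knob",k,"bolt",b)
for nm,c in dict(red=(115,339),yel=(150,391),gre=(208,421),t1=(265,395),t2=(307,363)).items():
    p=T(*c,.064 if nm in("red","yel","gre") else .06)[:2]-k;print(nm,np.hypot(*p),np.degrees(np.arctan2(p[1],p[0])))
for nm,c in dict(red=(247,399),yel=(297,389),gre=(328,370)).items():
    p=S(*c,.064)[:2]-k;print('side',nm,np.hypot(*p),np.degrees(np.arctan2(p[1],p[0])))
p0=T(240,290,.106);p1=T(260,362,.106);d=p1-p0;print("line",p0,p1,np.degrees(np.arctan2(d[1],d[0])))
# lever end: top (615,195) ; side (232,60)
print("leverend",tri((295+615/5,210+192/5),(310+232/5,195+58/5)))
q0=T(590,192,.165);q1=T(640,192,.165);print(q0,q1)
for nm,z in(("knob",.066),): print(295,proj("top",[*k,.066]), (proj("top",[*k,.066])-[295,210])*5,(proj("side",[*k,.106])-[310,195])*5,(proj("side",[*b,.087])-[310,195])*5,(proj("top",[*b,.087])-[295,210])*5)
E
```

```text
[[ 0.635   0.0583]
 [ 0.6697 -0.2021]
 [ 0.5284 -0.2204]
 [ 0.4918  0.0404]]
yaw 7.662159062352386 [ 0.58123554 -0.08095584] [[-2.5, -4.6], [-3.8, 2.7], [3.4, 4.3], [2.9, -2.5]]
knob [ 0.57256899 -0.01653619] bolt [ 0.59123542 -0.1552862 ]
red 0.0501165462889107 107.53284455640025
yel 0.049752167705100526 136.590539982217
gre 0.04983764789941854 166.89112831124973
t1 0.04021398144159012 -162.7695154488076
t2 0.03898338226456075 -131.66917648657872
side red 0.05474716070615916 105.44082092707608
side yel 0.052200158586033246 133.48428615402793
side gre 0.05026351998973196 161.68083348101135
line [ 0.57209131 -0.0173825   0.106     ] [ 0.5441485  -0.02441014  0.106     ] -165.88285557293906
leverend [ 0.60005146 -0.15436671  0.16047849]
[ 0.60001822 -0.14428103  0.165     ] [ 0.59968283 -0.16272106  0.165     ]
295 [341.72637721 269.73097824] [233.63188606 298.65489121] [237.10864279 266.95598869] [243.4111605  186.72141657] [585.3672124  239.87885093]
```

Run:
```python
import cv2
from h import *
a=cv2.imread("pics/top0.png")
A=cv2.resize(a[240:270,390:430],None,fx=16,fy=16,interpolation=cv2.INTER_CUBIC)
b=cv2.imread("pics/side0.png")
B=cv2.resize(b[200:245,335:375],None,fx=12,fy=12,interpolation=cv2.INTER_CUBIC)
bx=[.5912,-.1553]
for z in (.07,.087,.091,.161,.165):
    p=(proj("top",[*bx,z])-[390,240]+.5)*16; cv2.circle(A,tuple(int(v) for v in p),3,(255,0,0),-1);print(z,p)
    p=(proj("side",[*bx,z])-[335,200]+.5)*12; cv2.circle(B,tuple(int(v) for v in p),3,(255,0,0),-1);print(p)
C=np.full((max(A.shape[0],B.shape[0]),A.shape[1]+B.shape[1],3),0,np.uint8);C=cv2.copyMakeBorder(A,0,0,0,0,0) if 0 else C
C[:A.shape[0],:A.shape[1]]=A;C[:B.shape[0],A.shape[1]:]=B
C=C[:600,:]
cv2.imwrite("pics/lev.png",A);cv2.imwrite("pics/levs.png",B)
```

```text
0.07 [338.64834453 311.65058829]
[287.976481   463.09214308]
0.087 [361.2984908  295.89515053]
[290.35276705 394.12160434]
0.091 [366.73059728 292.11657823]
[290.91592168 377.77631697]
0.161 [468.68787726 221.19511223]
[301.02749914  84.29273342]
0.165 [474.93827581 216.8473361 ]
[301.62035562  67.08536434]
```

View pics/lev.png

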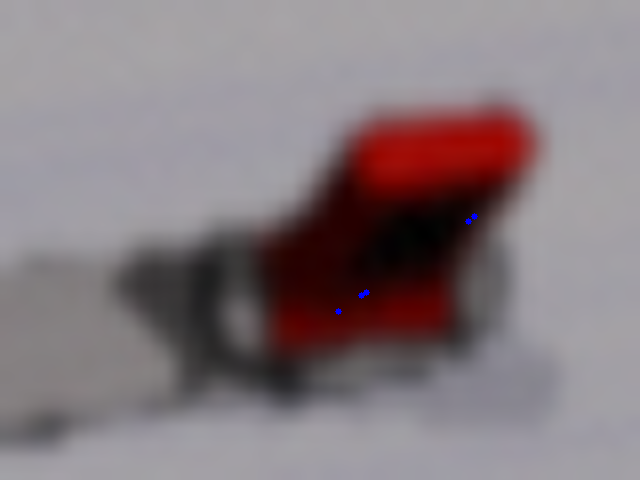

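View pics/levs.png

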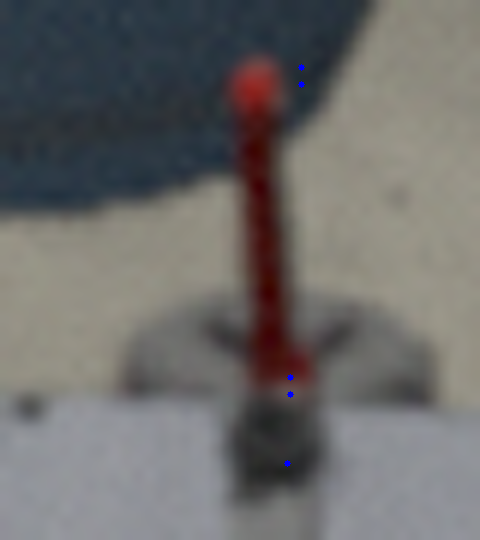

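Call:
{"fn": "send_rows", "kwargs": {
  "targets": [
    [0.3,36,49,0,0],
    [0.3,72,98,0,0],
    [0.3,108,147,0,-2],
    [0.3,144,196,0,-4],
    [0.3,180,245,0,-6],
    [0.3,216,294,0,-8],
    [0.3,252,343,0,-8],
    [0.3,288,392,0,-8],
    [0.3,324,441,0,-8],
    [0.3,356,489,0,-8]
  ],
  "squeeze": 40
}}

```text
time: 1.35
ee_pos: [0.574, -0.0144, 0.2308]
tcp_rot: [180.0, 0.0, -74.7]
wrist_force: [-0.1, -0.9, 0.4]
opening: 0.0597
```

Call:
{"fn": "send_rows", "kwargs": {
  "targets": [
    [0.3,0,0,0,0],
    [0.3,0,0,-20,0],
    [0.3,0,0,-40,0],
    [0.3,0,0,-40,0]
  ]
}}

```text
time: 1.85
ee_pos: [0.572, -0.017, 0.1898]
tcp_rot: [179.8, 0.0, -74.8]
wrist_force: [-0.0, -0.1, -0.7]
opening: 0.0598
```

Run:
```python
from workcell import bot
import cv2
from h import *
o=bot.get_obs()
print({k:np.round(o[k],3).tolist() for k in("time","q","ee_pos","tcp_rot","wrist_force","torque","opening")})
c=bot.camera("top")["pixels"][:,:,::-1]; cv2.imwrite("pics/top1.png",c)
s=bot.camera("side")["pixels"][:,:,::-1]; cv2.imwrite("pics/side1.png",s)
A=cv2.resize(c[200:320,290:450],None,fx=4,fy=4,interpolation=cv2.INTER_CUBIC);cv2.imwrite("pics/top1c.png",A)
B=cv2.resize(s[180:310,300:420],None,fx=4,fy=4,interpolation=cv2.INTER_CUBIC);cv2.imwrite("pics/side1c.png",B)
```

```text
{'time': 1.85, 'q': [-1.7, 7.552, 8.277, 90.898, -0.01, 163.09], 'ee_pos': [0.572, -0.017, 0.19], 'tcp_rot': [179.832, 0.041, -74.79], 'wrist_force': [-0.041, -0.15, -0.742], 'torque': [0.034, -0.071, 0.01], 'opening': 0.06}
```

Call:
{"fn": "send_rows", "kwargs": {
  "targets": [
    [0.3,0,0,0,10],
    [0.3,0,0,0,20],
    [0.3,0,0,0,30],
    [0.3,0,0,0,40],
    [0.3,0,0,0,50],
    [0.3,0,0,0,60],
    [0.3,0,0,0,70],
    [0.3,0,0,0,80],
    [0.3,0,0,0,90]
  ]
}}

```text
time: 3.08
ee_pos: [0.5734, -0.0167, 0.1927]
tcp_rot: [180.0, -0.1, 15.6]
wrist_force: [0.1, -0.3, -0.8]
opening: 0.0599
```

Call:
{"fn": "send_rows", "kwargs": {
  "targets": [
    [0.3,0,0,0,10],
    [0.3,0,0,0,20],
    [0.3,0,0,0,30],
    [0.3,0,0,0,40],
    [0.3,0,0,0,50],
    [0.3,0,0,0,60],
    [0.3,0,0,0,70],
    [0.3,0,0,0,80],
    [0.3,0,0,0,90],
    [0.3,0,0,0,90]
  ]
}}

```text
time: 4.32
ee_pos: [0.5734, -0.0166, 0.1925]
tcp_rot: [179.9, 0.0, 105.2]
wrist_force: [-0.0, -0.5, -0.2]
opening: 0.0597
```

Run:
```python
from workcell import bot
import cv2
from h import *
o=bot.get_obs()
print({k:np.round(o[k],3).tolist() for k in("time","q","ee_pos","tcp_rot","wrist_force","torque","opening")})
c=bot.camera("top")["pixels"][:,:,::-1]; cv2.imwrite("pics/top2.png",c)
s=bot.camera("side")["pixels"][:,:,::-1]; cv2.imwrite("pics/side2.png",s)
A=cv2.resize(c[200:320,290:450],None,fx=3,fy=3,interpolation=cv2.INTER_CUBIC)
B=cv2.resize(s[190:310,310:400],None,fx=3,fy=3,interpolation=cv2.INTER_CUBIC)
cv2.imwrite("pics/c2.png",np.hstack([A,B]))
```

```text
{'time': 4.325, 'q': [-1.659, 7.507, 8.518, 90.926, -0.001, -16.825], 'ee_pos': [0.573, -0.017, 0.192], 'tcp_rot': [179.918, 0.026, 105.166], 'wrist_force': [-0.026, -0.485, -0.172], 'torque': [0.051, -0.036, 0.038], 'opening': 0.06}
```

View pics/c2.png

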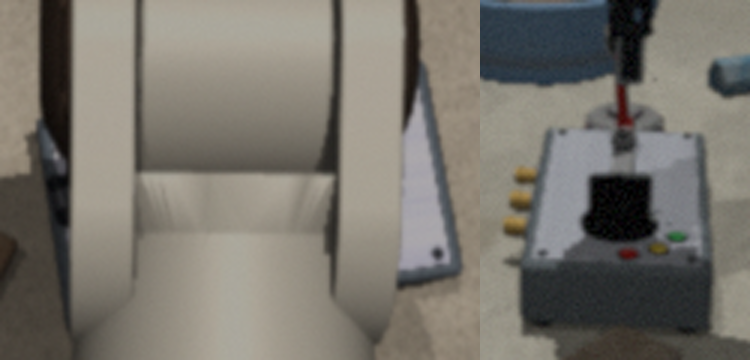

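Call:
{"fn": "send_rows", "kwargs": {
  "targets": [
    [0.3,0,0,-30,0],
    [0.3,0,0,-60,0],
    [0.3,0,0,-85,0],
    [0.3,0,0,-100,0],
    [0.3,0,0,-116,0],
    [0.3,0,0,-116,0]
  ]
}}

```text
time: 5.18
ee_pos: [0.5726, -0.0163, 0.0744]
tcp_rot: [-179.9, -0.0, 105.2]
wrist_force: [0.4, 0.4, 0.4]
opening: 0.0599
```

Call:
{"fn": "send_rows", "kwargs": {
  "targets": [
    [1,0,0,0,0],
    [1,0,0,0,0],
    [1,0,0,0,0],
    [1,0,0,0,0],
    [1,0,0,0,0],
    [1,0,0,0,0]
  ],
  "squeeze": 40
}}

```text
time: 5.92
ee_pos: [0.5733, -0.0147, 0.0764]
tcp_rot: [179.9, -0.2, 105.3]
wrist_force: [-2.8, 8.5, 4.7]
opening: 0.0134
```

```bash
cat > o.py <<'E'
from workcell import bot
from h import *
o=bot.get_obs()
print({k:np.round(o[k],4).tolist() for k in("time","q","ee_pos","tcp_rot","wrist_force","torque","opening")})
E
python3 o.py
```

```text
{'time': 5.925, 'q': [-1.554, 7.9119, -3.8519, 78.1808, 0.1816, -16.8825], 'ee_pos': [0.5733, -0.0147, 0.0764], 'tcp_rot': [179.8942, -0.1577, 105.3287], 'wrist_force': [-2.7913, 8.5481, 4.7457], 'torque': [1.7216, 0.4006, 0.1185], 'opening': 0.0134}
```

Call:
{"fn": "send_rows", "kwargs": {
  "targets": [
    [1,0,2,0,0],
    [1,0,2,0,-5],
    [1,0,2,0,-10],
    [1,0,2,0,-15],
    [1,0,2,0,-20],
    [1,0,2,0,-25],
    [1,0,2,0,-29],
    [1,0,2,0,-29],
    [1,0,2,0,-29]
  ]
}}

```text
time: 7.05
ee_pos: [0.5732, -0.0146, 0.0764]
tcp_rot: [179.9, 0.0, 76.3]
wrist_force: [-2.1, 0.1, 6.3]
opening: 0.0134
```

```bash
python3 o.py
```

```text
{'time': 7.05, 'q': [-1.4401, 7.904, -3.8623, 78.1801, -0.0355, 12.3093], 'ee_pos': [0.5732, -0.0146, 0.0764], 'tcp_rot': [179.9401, 0.0233, 76.2506], 'wrist_force': [-2.0862, 0.0838, 6.3116], 'torque': [-0.1923, 0.6268, 0.2064], 'opening': 0.0134}
```

Call:
{"fn": "send_rows", "kwargs": {
  "targets": [
    [0.3,0,0,0,0],
    [0.3,0,0,0,0],
    [0.3,0,0,0,0],
    [0.3,0,0,40,0],
    [0.3,0,0,90,0],
    [0.3,0,0,140,0],
    [0.3,10,-60,140,-10],
    [0.3,20,-120,140,-20],
    [0.3,20,-150,140,-30],
    [0.3,20,-150,140,-40]
  ]
}}

```text
time: 8.3
ee_pos: [0.593, -0.1668, 0.2147]
tcp_rot: [-180.0, 0.0, 35.7]
wrist_force: [0.5, 0.4, -0.3]
opening: 0.0602
```

Call:
{"fn": "send_rows", "kwargs": {
  "targets": [
    [0.3,0,0,0,-10],
    [0.3,0,0,0,-20],
    [0.3,0,0,0,-30],
    [0.3,0,0,0,-33],
    [0.3,0,0,0,-33]
  ]
}}

```text
time: 8.93
ee_pos: [0.5931, -0.1644, 0.2151]
tcp_rot: [-180.0, 0.0, 3.3]
wrist_force: [0.7, -0.2, -0.9]
opening: 0.0596
```

```bash
python3 o.py
python3 - <<'E'
from workcell import bot
import cv2
from h import *
c=bot.camera("top")["pixels"][:,:,::-1]; cv2.imwrite("pics/top3.png",c)
s=bot.camera("side")["pixels"][:,:,::-1]; cv2.imwrite("pics/side3.png",s)
A=cv2.resize(c[200:320,290:450],None,fx=3,fy=3,interpolation=cv2.INTER_CUBIC)
B=cv2.resize(s[190:310,310:400],None,fx=3,fy=3,interpolation=cv2.INTER_CUBIC)
cv2.imwrite("pics/c3.png",np.hstack([A,B]))
E
```

```text
{'time': 8.925, 'q': [-15.4871, 13.938, 18.4393, 94.5102, -0.0024, 71.236], 'ee_pos': [0.5931, -0.1644, 0.2151], 'tcp_rot': [-179.9994, 0.0092, 3.2769], 'wrist_force': [0.726, -0.1734, -0.9386], 'torque': [-0.012, 0.0084, 0.0375], 'opening': 0.0596}
```

View pics/c3.png

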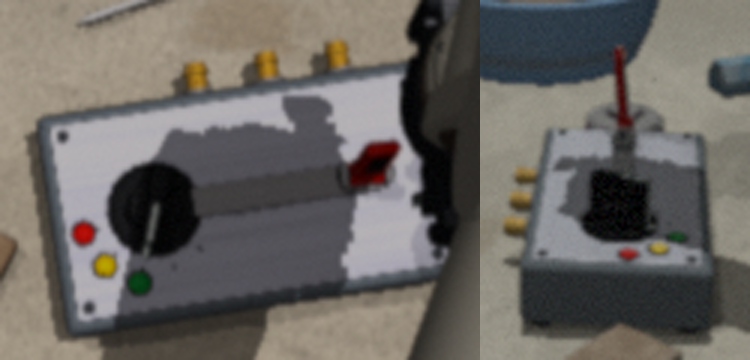

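Call:
{"fn": "send_rows", "kwargs": {
  "targets": [
    [0.3,-1,10.5,0,0],
    [0.3,-1,10.5,-20,0],
    [0.3,-1,10.5,-45,0],
    [0.3,-1,10.5,-70,0],
    [0.3,-1,10.5,-95,0],
    [0.3,-1,10.5,-95,0]
  ],
  "squeeze": 25
}}

```text
time: 9.78
ee_pos: [0.591, -0.153, 0.1184]
tcp_rot: [-179.9, 0.2, 3.3]
wrist_force: [0.9, 0.1, 0.0]
opening: 0.06
```

```bash
python3 o.py
python3 - <<'E'
from workcell import bot
import cv2
from h import *
s=bot.camera("side")["pixels"][:,:,::-1]; cv2.imwrite("pics/side4.png",s)
B=cv2.resize(s[150:270,290:430],None,fx=5,fy=5,interpolation=cv2.INTER_CUBIC)
cv2.imwrite("pics/c4.png",B)
E
```

```text
{'time': 9.775, 'q': [-14.5151, 12.7074, 6.2936, 83.7893, 0.0052, 72.1899], 'ee_pos': [0.591, -0.153, 0.1184], 'tcp_rot': [-179.9329, 0.1918, 3.2951], 'wrist_force': [0.86, 0.096, 0.0296], 'torque': [0.0119, 0.007, 0.0343], 'opening': 0.06}
```

View pics/c4.png

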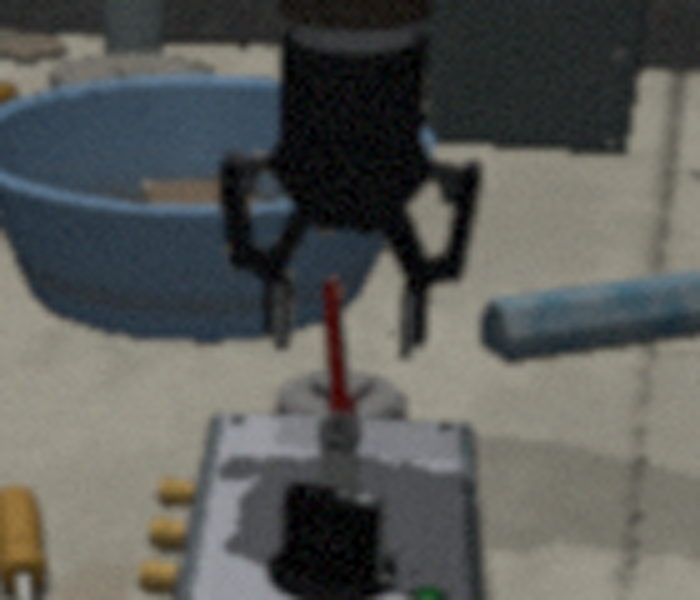

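Call:
{"fn": "send_rows", "kwargs": {
  "targets": [
    [1,0,0,0,0],
    [1,0,0,0,0],
    [1,0,0,0,0],
    [1,0,0,0,0],
    [1,0,0,0,0],
    [1,0,0,0,0]
  ],
  "squeeze": 25
}}

```text
time: 10.58
ee_pos: [0.5922, -0.1539, 0.1211]
tcp_rot: [180.0, -0.0, 3.2]
wrist_force: [-2.4, 0.2, 5.6]
opening: 0.0088
```

```bash
python3 o.py
python3 - <<'E'
from workcell import bot
import cv2
from h import *
s=bot.camera("side")["pixels"][:,:,::-1]; cv2.imwrite("pics/side5.png",s)
B=cv2.resize(s[150:270,290:430],None,fx=5,fy=5,interpolation=cv2.INTER_CUBIC)
cv2.imwrite("pics/c5.png",B)
E
```

```text
{'time': 10.575, 'q': [-14.5665, 12.6247, 6.4913, 83.8223, -0.0023, 72.1871], 'ee_pos': [0.5922, -0.1539, 0.1211], 'tcp_rot': [179.9843, -0.0414, 3.2464], 'wrist_force': [-2.4059, 0.1865, 5.6056], 'torque': [0.0823, 0.5733, 0.0007], 'opening': 0.0088}
```

View pics/c5.png

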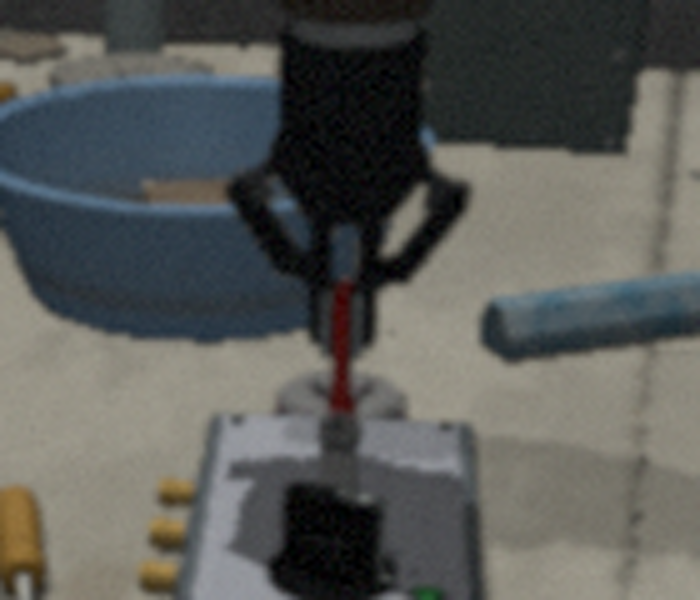

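Call:
{"fn": "send_rows", "kwargs": {
  "targets": [
    [1,0,0,-0.2,-7],
    [1,0,0,-0.4,-14],
    [1,0,0,-0.6,-21],
    [1,0,0,-0.8,-28],
    [1,0,0,-1.0,-35],
    [1,0,0,-1.2,-42],
    [1,0,0,-1.4,-49],
    [1,0,0,-1.6,-56],
    [1,0,0,-1.8,-63],
    [1,0,0,-1.9,-68]
  ]
}}

```text
time: 11.88
ee_pos: [0.5916, -0.1538, 0.1192]
tcp_rot: [180.0, 0.0, -65.0]
wrist_force: [-5.0, 1.8, 6.7]
opening: 0.0081
```

```bash
python3 o.py
```

```text
{'time': 11.875, 'q': [-14.5696, 12.6224, 6.2812, 83.68, 0.0005, 140.3806], 'ee_pos': [0.5916, -0.1538, 0.1192], 'tcp_rot': [179.984, 0.0139, -64.9502], 'wrist_force': [-5.0473, 1.7822, 6.7403], 'torque': [0.3827, 1.263, -0.0524], 'opening': 0.0081}
```

Call:
{"fn": "send_rows", "kwargs": {
  "targets": [
    [1,0,0,-0.1,-4],
    [1,0,0,-0.2,-8],
    [1,0,0,-0.3,-12],
    [1,0,0,-0.3,-12]
  ]
}}

```text
time: 12.38
ee_pos: [0.5915, -0.1537, 0.1189]
tcp_rot: [180.0, 0.0, -76.8]
wrist_force: [-5.4, 1.0, 8.0]
opening: 0.0087
```

```bash
python3 o.py
```

```text
{'time': 12.375, 'q': [-14.5675, 12.6259, 6.2449, 83.6552, 0.009, 152.2467], 'ee_pos': [0.5915, -0.1537, 0.1189], 'tcp_rot': [179.9722, 0.0248, -76.8142], 'wrist_force': [-5.4288, 0.9794, 8.0292], 'torque': [0.4533, 1.3232, 0.024], 'opening': 0.0087}
```

Call:
{"fn": "send_rows", "kwargs": {
  "targets": [
    [1,0,0,-0.1,-3],
    [1,0,0,-0.1,-3]
  ]
}}

```text
time: 12.62
ee_pos: [0.5915, -0.1536, 0.1188]
tcp_rot: [180.0, 0.0, -79.8]
wrist_force: [-5.1, 2.2, 6.9]
opening: 0.0086
```

```bash
python3 o.py
```

```text
{'time': 12.625, 'q': [-14.566, 12.6247, 6.2337, 83.6507, 0.0106, 155.2321], 'ee_pos': [0.5915, -0.1536, 0.1188], 'tcp_rot': [179.9665, 0.0271, -79.7981], 'wrist_force': [-5.1155, 2.1597, 6.8659], 'torque': [0.4884, 1.3629, 0.0068], 'opening': 0.0086}
```

Call:
{"fn": "send_rows", "kwargs": {
  "targets": [
    [1,0,0,-0.1,-3],
    [1,0,0,-0.1,-3]
  ]
}}

```text
time: 12.88
ee_pos: [0.5915, -0.1536, 0.1187]
tcp_rot: [180.0, 0.0, -82.8]
wrist_force: [-6.1, 2.4, 7.1]
opening: 0.0083
```

```bash
python3 o.py
```

```text
{'time': 12.875, 'q': [-14.564, 12.6218, 6.224, 83.6424, 0.0093, 158.2201], 'ee_pos': [0.5915, -0.1536, 0.1187], 'tcp_rot': [179.9662, 0.0236, -82.7841], 'wrist_force': [-6.081, 2.3888, 7.0905], 'torque': [0.4956, 1.4106, 0.0308], 'opening': 0.0083}
```

Call:
{"fn": "send_rows", "kwargs": {
  "targets": [
    [1,0,0,0,-3],
    [1,0,0,0,-3]
  ]
}}

```text
time: 13.12
ee_pos: [0.5914, -0.1536, 0.1187]
tcp_rot: [180.0, 0.0, -85.7]
wrist_force: [-5.9, 1.5, 7.7]
opening: 0.0088
```

```bash
python3 o.py
```

```text
{'time': 13.125, 'q': [-14.5596, 12.6246, 6.2225, 83.6475, -0.0003, 161.1788], 'ee_pos': [0.5914, -0.1536, 0.1187], 'tcp_rot': [179.953, 0.0157, -85.7384], 'wrist_force': [-5.8921, 1.5092, 7.7148], 'torque': [0.4054, 1.4635, 0.7292], 'opening': 0.0088}
```

Call:
{"fn": "send_rows", "kwargs": {
  "targets": [
    [0.3,0,0,0,2],
    [0.3,0,0,0,3],
    [0.3,0,0,0,3],
    [0.3,0,0,30,3],
    [0.3,0,0,60,3],
    [0.3,0,0,80,3],
    [1,-3,20,80,3],
    [1,-6,45,80,3],
    [1,-6,45,80,3],
    [1,-6,45,80,3]
  ]
}}

```text
time: 14.38
ee_pos: [0.5859, -0.1085, 0.1972]
tcp_rot: [180.0, 0.0, -82.7]
wrist_force: [-0.5, -0.1, 0.9]
opening: -0.0003
```

```bash
python3 o.py
python3 - <<'E'
from workcell import bot
import cv2
from h import *
c=bot.camera("top")["pixels"][:,:,::-1]; cv2.imwrite("pics/top6.png",c)
s=bot.camera("side")["pixels"][:,:,::-1]; cv2.imwrite("pics/side6.png",s)
A=cv2.resize(c[200:320,290:450],None,fx=3,fy=3,interpolation=cv2.INTER_CUBIC)
B=cv2.resize(s[150:270,290:400],None,fx=3,fy=3,interpolation=cv2.INTER_CUBIC)
cv2.imwrite("pics/c6.png",np.hstack([A,B]))
E
```

```text
{'time': 14.375, 'q': [-10.4876, 10.8335, 12.7965, 92.0098, -0.0098, 162.228], 'ee_pos': [0.5859, -0.1085, 0.1972], 'tcp_rot': [179.9525, 0.0049, -82.7156], 'wrist_force': [-0.5116, -0.0976, 0.9017], 'torque': [-0.0311, 0.0221, 0.003], 'opening': -0.0003}
```

View pics/c6.png

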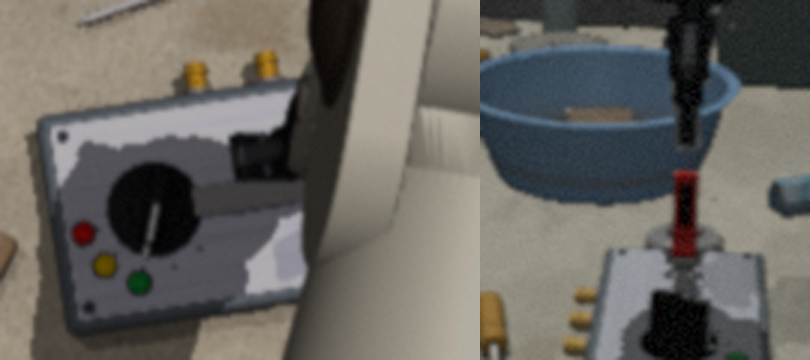

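Run:
```python
import numpy as np
pin=np.array([.5915,-.1536]);u=np.array([np.sin(np.radians(7.5)),-np.cos(np.radians(7.5))]);c0=np.array([.586,-.1085,.137])
for th in range(0,96,10):
    t=np.radians(th);r=57+ th/15;d=r*np.sin(t)-4.5*np.cos(t)-14.5;h=r*np.cos(t)+4.5*np.sin(t)
    p=pin+u*d/1e3;print(th,((np.array([*p,.087+h/1e3])-c0)*1e3).round(1))
```

```text
0 [  3.  -26.3   7. ]
10 [  4.3 -36.3   7.6]
20 [  5.7 -46.3   6.4]
30 [  6.9 -56.1   3.3]
40 [  8.2 -65.3  -1.4]
50 [  9.3 -73.7  -7.8]
60 [ 10.2 -80.9 -15.6]
70 [ 11.  -86.7 -24.7]
80 [ 11.5 -90.8 -34.7]
90 [ 11.8 -93.2 -45.5]
```

Call:
{"fn": "send_rows", "kwargs": {
  "targets": [
    [1,0,0,-20,0],
    [1,0,0,-40,0],
    [1,0,0,-60,0],
    [1,0,0,-60,0]
  ]
}}

```text
time: 14.98
ee_pos: [0.5853, -0.1092, 0.1362]
tcp_rot: [179.8, 0.1, -82.8]
wrist_force: [-0.2, -0.3, 1.0]
opening: 0.0001
```

Call:
{"fn": "send_rows", "kwargs": {
  "targets": [
    [1,2,-15,4,0],
    [1,3,-26,7,0],
    [1,4,-36,7,0],
    [1,6,-46,6,0],
    [1,7,-56,3,0],
    [1,8,-65,-1,0],
    [1,8,-65,-1,0]
  ]
}}

```text
time: 15.85
ee_pos: [0.5938, -0.1745, 0.1361]
tcp_rot: [179.9, 0.0, -82.8]
wrist_force: [0.5, -0.1, 0.0]
opening: -0.0001
```

```bash
python3 o.py
python3 - <<'E'
from workcell import bot
import cv2
from h import *
c=bot.camera("top")["pixels"][:,:,::-1]; cv2.imwrite("pics/top7.png",c)
s=bot.camera("side")["pixels"][:,:,::-1]; cv2.imwrite("pics/side7.png",s)
A=cv2.resize(c[200:320,290:450],None,fx=3,fy=3,interpolation=cv2.INTER_CUBIC)
B=cv2.resize(s[150:270,290:400],None,fx=3,fy=3,interpolation=cv2.INTER_CUBIC)
cv2.imwrite("pics/c7.png",np.hstack([A,B]))
E
```

```text
{'time': 15.85, 'q': [-16.3693, 13.6796, 9.3884, 85.7754, -0.0118, 156.4305], 'ee_pos': [0.5938, -0.1745, 0.1361], 'tcp_rot': [179.9343, 0.0158, -82.7998], 'wrist_force': [0.4592, -0.0807, 0.0435], 'torque': [-0.0242, 0.0479, 0.018], 'opening': -0.0001}
```

View pics/c7.png

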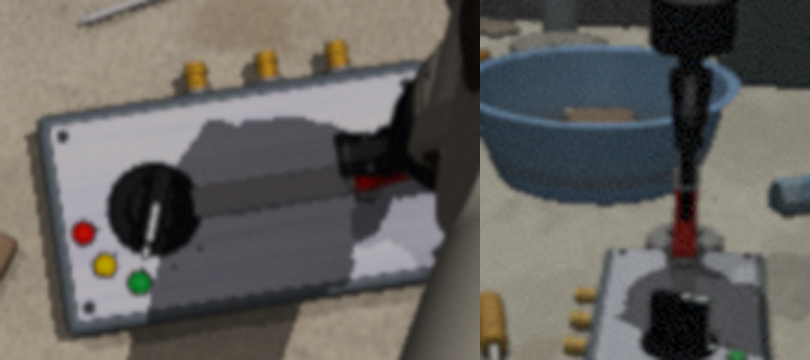

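Call:
{"fn": "send_rows", "kwargs": {
  "targets": [
    [1,1,-9,-7,0],
    [1,2,-16,-15,0],
    [1,3,-21,-24,0],
    [1,3,-26,-34,0],
    [1,3,-28,-42,0],
    [1,3,-28,-45,0],
    [1,3,-28,-45,0]
  ]
}}

```text
time: 16.82
ee_pos: [0.5969, -0.2017, 0.0916]
tcp_rot: [180.0, 0.0, -82.7]
wrist_force: [0.1, 0.6, -0.3]
opening: 0.0001
```

```bash
python3 o.py
```

```text
{'time': 16.825, 'q': [-18.6684, 15.4784, 6.6497, 81.2077, 0.0031, 154.0774], 'ee_pos': [0.5969, -0.2017, 0.0916], 'tcp_rot': [179.9686, 0.0187, -82.7458], 'wrist_force': [0.0818, 0.624, -0.2921], 'torque': [-0.0225, -0.0161, 0.0137], 'opening': 0.0001}
```

Call:
{"fn": "send_rows", "kwargs": {
  "targets": [
    [1,1,-8,0,0],
    [1,1,-8,-1,0],
    [1,1,-8,-2,0],
    [1,1,-8,-3,0],
    [1,1,-8,-3,0]
  ]
}}

```text
time: 17.45
ee_pos: [0.5982, -0.2099, 0.089]
tcp_rot: [-180.0, -0.0, -82.7]
wrist_force: [1.0, -0.7, 1.9]
opening: -0.0001
```

```bash
python3 o.py
python3 - <<'E'
from workcell import bot
import cv2
from h import *
s=bot.camera("side")["pixels"][:,:,::-1]; cv2.imwrite("pics/side8.png",s)
B=cv2.resize(s[170:270,310:400],None,fx=6,fy=6,interpolation=cv2.INTER_CUBIC)
cv2.imwrite("pics/c8.png",B)
E
```

```text
{'time': 17.45, 'q': [-19.3306, 15.9946, 6.9874, 80.9775, -0.0051, 153.4175], 'ee_pos': [0.5982, -0.2099, 0.089], 'tcp_rot': [-179.9887, -0.0113, -82.7481], 'wrist_force': [0.9608, -0.7149, 1.8789], 'torque': [-0.0955, -0.0276, 0.0135], 'opening': -0.0001}
```

View pics/c8.png

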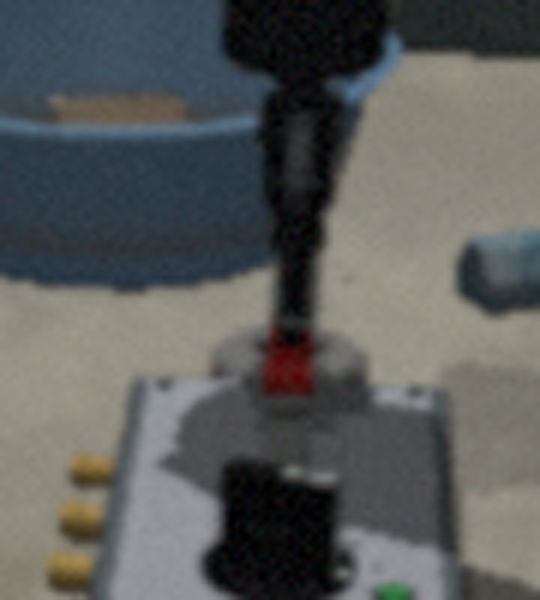

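Call:
{"fn": "send_rows", "kwargs": {
  "targets": [
    [1,0,0,-1,0],
    [1,0,0,-2,0],
    [1,0,0,-2,0]
  ]
}}

```text
time: 17.88
ee_pos: [0.5985, -0.21, 0.0879]
tcp_rot: [-179.9, -0.0, -82.7]
wrist_force: [-1.2, -1.4, 6.5]
opening: -0.0002
```

```bash
python3 o.py
```

```text
{'time': 17.875, 'q': [-19.3309, 15.9755, 6.8452, 80.7827, -0.0036, 153.4174], 'ee_pos': [0.5985, -0.21, 0.0879], 'tcp_rot': [-179.9238, -0.0422, -82.7484], 'wrist_force': [-1.1531, -1.3709, 6.5406], 'torque': [-0.136, 0.2017, -0.0016], 'opening': -0.0002}
```

Call:
{"fn": "send_rows", "kwargs": {
  "targets": [
    [1,0,0,-1,0],
    [1,0,0,-2,0],
    [1,0,0,-2,0]
  ]
}}

```text
time: 18.25
ee_pos: [0.5989, -0.2101, 0.087]
tcp_rot: [-179.8, -0.1, -82.7]
wrist_force: [-2.1, -0.6, 12.6]
opening: 0.0003
```

```bash
python3 o.py
```

```text
{'time': 18.25, 'q': [-19.3316, 15.9518, 6.7132, 80.5793, 0.0003, 153.4168], 'ee_pos': [0.5989, -0.2101, 0.087], 'tcp_rot': [-179.837, -0.0812, -82.7485], 'wrist_force': [-2.0778, -0.6338, 12.634], 'torque': [0.022, 0.3288, 0.0521], 'opening': 0.0003}
```

Call:
{"fn": "send_rows", "kwargs": {
  "targets": [
    [1,0,0,20,0],
    [1,0,0,60,0],
    [1,0,0,110,0],
    [1,-20,-40,140,0],
    [1,-60,-80,140,0],
    [1,-110,-120,140,0],
    [1,-160,-160,140,0],
    [1,-210,-200,140,0],
    [1,-240,-220,140,0],
    [1,-240,-220,140,0]
  ]
}}

```text
time: 19.5
ee_pos: [0.356, -0.4311, 0.2248]
tcp_rot: [180.0, 0.0, -83.0]
wrist_force: [0.7, -0.3, -0.6]
opening: 0.0
```

```bash
python3 o.py
python3 - <<'E'
from workcell import bot
import cv2
from h import *
c=bot.camera("top")["pixels"][:,:,::-1]; cv2.imwrite("pics/top9.png",c)
s=bot.camera("side")["pixels"][:,:,::-1]; cv2.imwrite("pics/side9.png",s)
A=cv2.resize(c[210:320,295:450],None,fx=5,fy=5,interpolation=cv2.INTER_CUBIC)
B=cv2.resize(s[195:310,310:400],None,fx=5,fy=5,interpolation=cv2.INTER_CUBIC)
cv2.imwrite("pics/c9t.png",A);cv2.imwrite("pics/c9s.png",B)
E
```

```text
{'time': 19.5, 'q': [-50.4514, 6.1158, 10.5851, 94.4847, -0.0021, 122.5082], 'ee_pos': [0.356, -0.4311, 0.2248], 'tcp_rot': [179.99, 0.0118, -82.9597], 'wrist_force': [0.6524, -0.3394, -0.5913], 'torque': [-0.0688, -0.0198, -0.0358], 'opening': 0.0}
```

View pics/c9t.png

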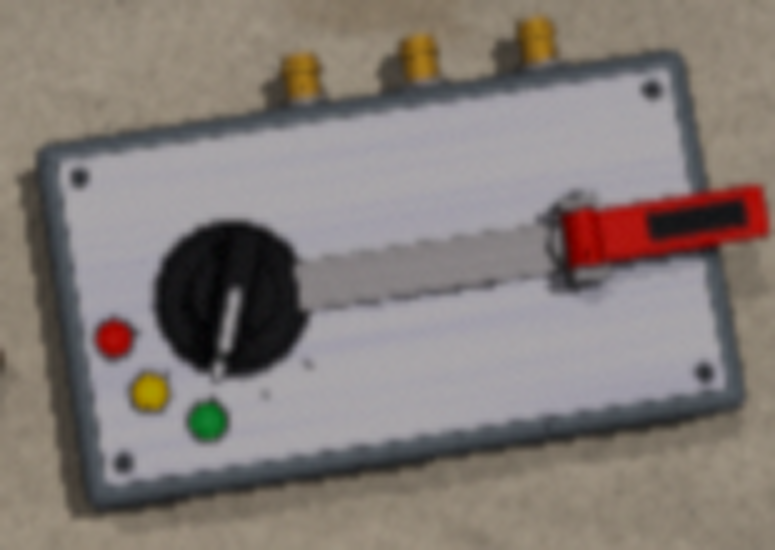

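View pics/c9s.png

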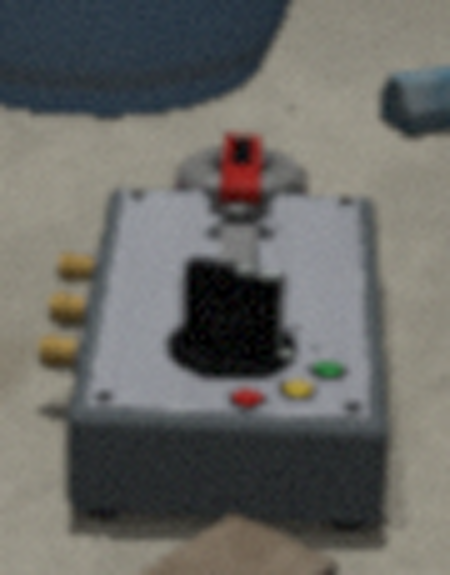

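View pics/top9.png

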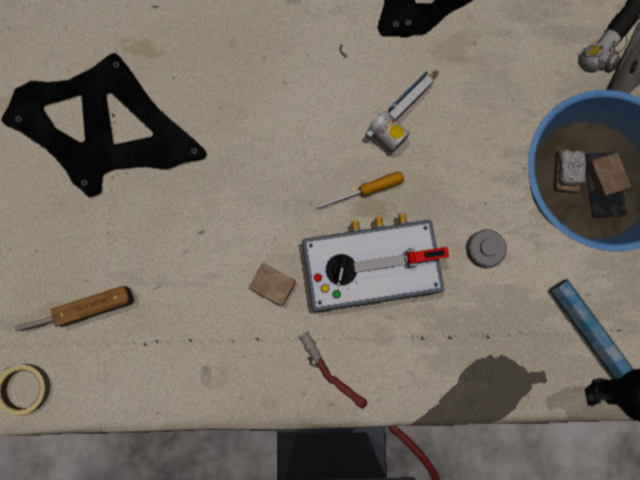

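Run:
```python
from h import *
T=lambda x,y,z:at("top",295+x/5,210+y/5,z)
p0=T(237,290,.106);p1=T(218,372,.106);d=p1-p0;print("line",p0,p1,np.degrees(np.arctan2(d[1],d[0])))
a=T(585,238,.0915);b=T(757,213,.0915);d=b-a;print(a,b,"lever dir",np.degrees(np.arctan2(d[1],d[0])),"expected",7.66-90)
bx=np.array([.5912,-.1553]);
for deg in(90,85,80,75):
    t=np.radians(deg);u=np.array([np.sin(np.radians(7.66)),-np.cos(np.radians(7.66))])
    for off in(-4.5,4.5):
        e=np.array([*(bx+u*(.074*np.sin(t)-off/1e3*np.cos(t))),.087+.074*np.cos(t)+off/1e3*np.sin(t)])
        print(deg,off,(proj("top",e)-[295,210]+.5)*5,(proj("side",e)-[310,195]+.5)*5)
    print("pin",(proj("side",[*bx,.0915])-[310,195]+.5)*5)
```

```text
line [ 0.5721133  -0.01622351  0.106     ] [ 0.54062161 -0.00815778  0.106     ] 165.63406945171894
[ 0.59146967 -0.15439598  0.0915    ] [ 0.60013115 -0.22292562  0.0915    ] lever dir -82.79656735334589 expected -82.34
90 -4.5 [768.47491091 215.76289504] [249.10013557 144.50387144]
90 4.5 [773.77170245 212.89286092] [249.61012276 129.83601525]
pin [246.24434363 181.55416709]
85 -4.5 [772.54545619 213.66349777] [249.4710464  133.89988316]
85 4.5 [775.93132747 211.07036699] [249.9474807  119.74281332]
pin [246.24434363 181.55416709]
80 -4.5 [775.25243341 211.75942496] [249.8183325  123.64924375]
80 4.5 [776.66698387 209.46823688] [250.25786007 110.09898135]
pin [246.24434363 181.55416709]
75 -4.5 [776.55055327 210.06886957] [250.13956483 113.82115343]
75 4.5 [775.94744234 208.10307584] [250.53897831 100.9720086 ]
pin [246.24434363 181.55416709]
```

```bash
python3 -c "
from workcell import bot
import cv2,numpy as np
a=cv2.imread('pics/top0.png').astype(int);b=cv2.imread('pics/top9.png').astype(int)
for n,(r0,r1,c0,c1) in dict(block=(260,308,246,300),driver=(168,212,312,408),filt=(226,272,464,510)).items(): print(n,np.abs(a-b)[r0:r1,c0:c1].mean(),np.abs(a-b)[r0:r1,c0:c1].max())
print(bot.job_done())"
```

```text
block 1.8703703703703705 6
driver 1.9853219696969697 9
filt 1.7967863894139886 6
the job is handed in; nothing more can be done
None
```

The air box is on its green outlet and the setting is locked, handed in at about 19.6 s of the 58 s allowed.

- **Knob:** I gripped the bar and turned it about 29° clockwise, one click, to the green stud. In the last top picture the pointer reads about 166°, against about 167° for the stud.
- **Bolt:** I gripped the lever, which stood about 6° off upright; closing on it brought it up straight. I then turned it about 86–89° clockwise. The stop came at a tool heading of about -83°, and the moment rose from about 0.03 to 0.73 N m there.
- **Lever:** Only then did I let go and fold it with the shut fingertips, pressing it down onto its stop with about 13 N. The last pictures show it flat, its end within about 1–2 pixels of where a flat lever should be. It points along -82.8°; -82.3° was expected.
- **Surroundings:** The block, screwdriver and filter look the same in the first and last top pictures, apart from image noise. The arm is well clear of everything.

One disagreement: the knob turned out to sit about 2 mm further in y than the camera put it. I corrected the knob turn and the lever grasp for that. No check failed.

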